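# Grip the stuck canister in the ratchet clamp

### The arm

A 6-joint arm with a two-finger parallel gripper is mounted at the origin on the work surface. World frame = base frame: x ahead of the robot, y to its left, z up, the work surface at z = 0. Lengths are in m, angles in rad, forces in N, time in s.
With the tool pointing down it reaches from about 0.25 to 0.725 m from the base axis. Payload 4 kg.
Tool frame: the origin (TCP) lies midway between the tips of the shut fingers; the grasp point (between the pads) lies 19 mm behind it; z points along the fingers, y is the line along which they close (so a half turn about z gives the same grasp; the last joint's range is limited). The gripper opens to 85 mm and grips with 20 to 120 N. Pads are 22 mm wide; open, the fingers measure 114 mm over their backs; the gripper's body (76 mm by 85 mm) begins 54 mm behind the grasp point. The pads swing forward as they close: fully open they stand 13 mm farther back than shut.
Start: joints at [-1.276, 0.241, 0.005, 1.335, 0, 1.571], TCP at [0.145, -0.478, 0.202] pointing down, gripper open.
Joint ranges: [-2.72, 2.72], [-1.05, 1.87], [-1.09, 1.28], [-1.99, 2.15], [-1.42, 1.44], [-3.14, 3.14]. Speed limits (rad/s): [2.79, 2.79, 3.14, 3.14, 3.14, 3.14].

### API

Orientations are given as a unit quaternion [x, y, z, w].
In Python, from workcell import bot gives the robot as it stands.
- The arm moves only by the tool move_arm, never from a script. Its argument "motion" is a list of rows, each an object of numbers: "x", "y", "z": the shift along the tool's x, y, z in cm; "yaw": the turn about the tool's z in degrees. A call has 1 to 20 rows; each row is the pose to reach, as a shift and turn from the pose commanded when the call began, along the tool's axes at that moment; what a row does not reach only later rows make up. A row lasts 1/8 s, in which the tool goes at most 62.5 mm and 10.7 degrees, less where a joint would pass 70% of its speed; a pose out of reach is approached as far as the arm can. A call with a gripper value outside its range is refused whole. "gripper" is the opening, from -1 (shut) to 1 (fully open), set as the call begins (left out, the last holds). The fingers move at their own pace and stop on an object; the grip force is fixed at half the most. Time passes only in rows, so rows that repeat a pose let the fingers close. It gives the time, the measured TCP pose, the force, the opening and the grip force at its end, in the units of the state.
- bot.get_obs(): the state, without advancing time (a new reading comes with each control period).
- bot.camera(name): name is "scene" or "top" or "wrist"; returns the picture (420x560x3 uint8, blue, green, red); there is no depth.
- bot.camera_model(name): a dict with "K" (3x3 intrinsics, pixels), "dist" ([k1, k2, p1, p2, k3] as OpenCV has them; the pictures are not rectified), "world_from_camera" (4x4, takes a point from camera to world coordinates). Camera axes: x right, y down, z forward; pixel columns grow to the right and rows downward; lengths in m; the calibration is good to about 2 mm. A picture is of the moment at which its call begins: read the wrist's pose just before it. camera_model takes no time and is no camera call; for the wrist camera it gives the pose at the moment of the call.
- bot.job_done(): hands the job in; it is judged then, once.
Trained networks look in the newest picture that a camera, given by its name, has taken for a name from the list of things; names that differ only in an ending like _2 or _b are one class to them, and where a whole thing is asked for, a point or a joint stands for the part that bears it (a point fixed in the world has none). Each returns a list of dicts, best first, with "score" (0 to 1); they miss things now and then, are a little off and sometimes report something else, mostly with a low value. They report only what shows in the picture. A call takes as long as a camera call.
- bot.cut_out(camera, name): "mask" (420x560 bool, what is visible of it) and "centre" ([row, column] in pixels, amid what is visible of it).
The state is a dict: "clock": time; "joint_pos": joint angles; "joint_vel": joint speeds; "tau": joint torques, N m; "eef_pos": TCP position; "tool_rot": TCP orientation; "ft_force": force on the tool from outside, world axes, zero at the start; "ft_torque": the same for the moment, N m; "grip_width": finger opening in m; "grasp_force": force on a finger pad.
Only numpy, scipy, OpenCV 4.12 (cv2) and the standard library are available. Lean on these libraries where they do the work, as an engineer would, in place of code of your own. Each camera call takes 0.05 s, during which the arm holds its last target. There are 200 camera calls.

### The job

The canister's screw top is stuck and I need both hands free for it: stand the aluminium canister upright between the jaws of the ratchet clamp and let go of it, then pump the clamp's lever until the canister is squeezed between the two jaws with the sprung pad pushed in about half of its travel, and never so hard that the pad bottoms out and dents the thin metal. Finish while still holding the lever down so that this grip stays on, and leave the other things on the shelf where they are.

Things in the scene. Friction and masses are not known exactly. Their poses are not given: they have to be found in the camera images.
- canister: plain aluminium screw-top canister, upright, 50 mm in diameter up to 70 mm height, knurled cap 47 mm across above, 90 mm tall, 0.1 to 0.2 kg. In a loose row with an upright black flashlight, a grey cup of pens, a flat white disc and a flat key fob, about 100 mm between centres, in any of the five places. Origin: centre of its underside, z up.
- clamp: ratchet clamp fixed on a 70 x 330 x 10 mm foot plate. Origin: centre of the plate's underside, z up, y the clamping direction: lever at the -y end (pivot at y=-30, z=80 mm, between cheeks up to z=86 mm), fixed jaw at the +y end (60 mm wide, top z=76 mm), sliding jaw (52 mm wide, top z=75 mm) between. The canister stands on the plate between the jaws; this bay is open above and to both x sides.
- fixed_face (a point): point on the fixed jaw's clamping face where it meets the top of the foot plate, at y=130 mm, z=10 mm of the clamp, on its centre line; axes as the clamp's. The bay lies on its -y side.
- press_point (a point): middle of the lever's top face, to be pressed down; 100 mm from the lever's pivot towards the clamp's -y end, on a rubber paddle 36 mm wide (clamp's x) and 54 mm long. About 110 mm above the shelf with the lever up (sloping up 0.21 rad towards its free end); sinks about 42 mm in a full stroke, ending 0.21 rad below level.
- lever (a joint): lever angle in rad: 0 up (a spring returns it), 0.42 fully down. Pressing drives the sliding jaw towards the fixed jaw, about 38 mm per rad, by a pawl on a bar with 7 mm teeth: up to 7 mm of that is lost before the pawl catches, so a full stroke gains about 10 to 16 mm, mostly 14. Pressing takes about 3 to 15 N at the paddle.
- jaw (a joint): advance of the sliding jaw towards the fixed jaw in m, 0 to 0.060; starts between 0 and 0.018. The gap between the relaxed pad and the fixed jaw is 0.090 minus this value. With the lever up, friction keeps the jaw in place against no more than 6 N.
- pad (a joint): how far the sliding jaw's sprung pad (46 mm wide, z=25 to 70 mm of the clamp) is pushed back into that jaw, in m: 0 free, 0.014 bottomed out. The spring gives 1.5 N per mm; with the lever let go the jaw backs off until the pad is pressed in only about 3 mm, so half travel (7 mm, 10 N) stays only while the lever is held down.

How it is judged:
By the outcome, as a careful person would: the job done as asked, in the order asked, and still so for the second after the job is handed in, while the arm keeps its last pose, push and grip.
It also fails if it takes over 56 s, if anything falls off the work surface, if the arm or the gripper's body presses on something with over 40 N, if the wrist force passes 120 N, or if a joint passes its speed limit or range.

## Working session

There is one attempt and no reset: what is moved stays moved. The work goes in short steps, Python scripts to look and compute and a tool call to move; the robot and the scene stay as the last step left them, time stands still between calls to the robot, and variables do not carry over. Pictures are saved under pics/ and viewed, at most 10 in all, crops included, and the job is handed in when it is done.

Besides the shell and the picture viewer there is one more tool, called after ">>>" as name([rows], argument=value, ...), one row to a line, values as JSON. move_arm: Moves the arm, as the interface text tells. Its arguments: {"type":"object","properties":{"motion":{"type":"array"},"gripper":{"type":"number"}},"required":["motion"]}

```bash
mkdir -p pics; ls; cat > h.py <<'E'
import numpy as np, cv2
from workcell import bot
def ray(cam,pix):
    m=bot.camera_model(cam);T=np.array(m["world_from_camera"])
    p=cv2.undistortPoints(np.array(pix,float).reshape(-1,1,2),np.array(m["K"]),np.array(m["dist"])).reshape(-1,2)
    d=np.c_[p,np.ones(len(p))]@T[:3,:3].T
    return T[:3,3],d
def onz(cam,pix,z):
    o,d=ray(cam,pix); return o+d*((z-o[2])/d[:,2])[:,None]
def proj(cam,P):
    m=bot.camera_model(cam);T=np.linalg.inv(np.array(m["world_from_camera"]))
    P=np.atleast_2d(P)@T[:3,:3].T+T[:3,3]
    return cv2.projectPoints(P,np.zeros(3),np.zeros(3),np.array(m["K"]),np.array(m["dist"]))[0].reshape(-1,2)
E
python3 - <<'E'
from h import *
for c in("top","scene"):
    im=bot.camera(c);cv2.imwrite(f"pics/{c}0.png",im)
    T=np.array(bot.camera_model(c)["world_from_camera"]);print(c,T[:3,3].round(3),T[:3,2].round(2))
    for n in("canister","clamp","lever","jaw","pad","press_point","fixed_face"):
        try:
            for r in bot.cut_out(c,n)[:2]:
                ys,xs=np.where(r["mask"]);print(n,round(r["score"],2),np.round(r["centre"]),xs.min(),xs.max(),ys.min(),ys.max(),len(xs))
        except Exception as e: print(n,e)
print(bot.get_obs())
E
```

```text
pics
top [0.489 0.037 0.75 ] [ 0.09 -0.02 -1.  ]
canister 0.64 [161. 404.] 386 426 142 176 1006
canister 0.54 [246. 302.] 212 397 223 271 6692
clamp 0.81 [245. 300.] 211 396 222 270 6749
clamp 0.31 [242. 365.] 318 397 228 252 1425
lever 0.98 [242. 364.] 319 397 229 252 1382
jaw 0.55 [243. 287.] 271 313 234 262 560
pad 0.73 [250. 274.] 271 283 236 261 174
press_point 0.67 [241. 360.] 318 396 230 252 1355
fixed_face 0.97 [246. 304.] 210 397 222 271 6807
fixed_face 0.5 [245. 288.] 271 314 234 261 511
scene [ 0.844 -0.256  0.615] [-0.42  0.42 -0.81]
canister 0.6 [381. 188.] 159 212 347 415 2756
clamp 0.65 [225. 208.] 122 313 130 315 13009
lever 0.87 [228. 164.] 122 209 199 259 2018
jaw 0.87 [191. 243.] 198 261 168 233 1316
pad 0.61 [182. 251.] 225 261 168 204 496
press_point 0.77 [231. 162.] 121 210 198 259 2122
fixed_face 0.94 [227. 205.] 122 313 130 315 12988
{'clock': 0.8, 'joint_pos': array([-1.27600622e+00,  2.40563880e-01,  5.03251471e-03,  1.33519314e+00,
        3.57572705e-07,  1.57078214e+00]), 'joint_vel': array([ 2.33610558e-03, -1.14115044e-04, -8.30401819e-04,  5.10472557e-05,
        8.25686553e-04, -2.26716529e-04]), 'tau': array([ 1.30973316e-03, -3.72154212e+01,  2.52676588e+01,  9.76174560e-04,
        1.47756268e-04, -1.09866940e-05]), 'eef_pos': array([ 0.1452756 , -0.47845124,  0.20193696]), 'tool_rot': array([9.89155959e-01, 1.46868945e-01, 5.45031794e-06, 3.54938031e-05]), 'ft_force': array([0.86058575, 0.10804317, 0.83620359]), 'ft_torque': array([ 0.01478404, -0.02706034, -0.00281549]), 'grasp_force': 0.0, 'grip_width': 0.08547019057509177}
```

View pics/top0.png

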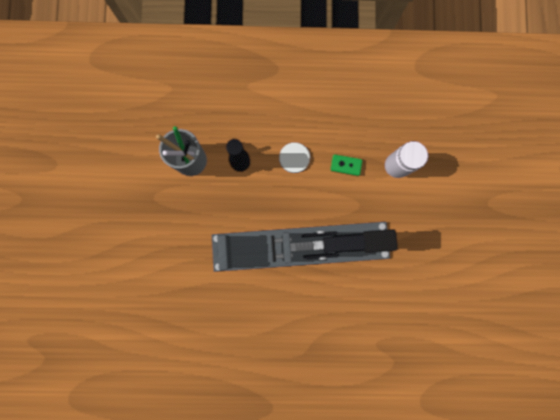

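View pics/scene0.png

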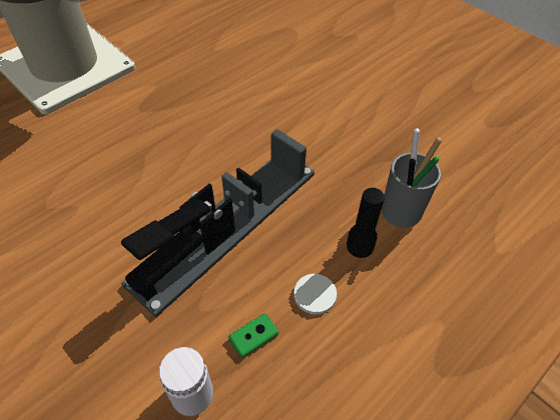

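The top view shows, from left to right, pens (182,150), flashlight (238,155), disc (295,157), fob (347,165) and canister (cap at 413,155). The clamp lies at y=222–270, with the fixed jaw left and the lever right. The scene view agrees (canister at 188,381), and all are clear of each other.

```bash
cat >> h.py <<'E'
def box(x,y,z): return np.array([[a,b,c] for a in x for b in y for c in z])/1000
BX=[box((-35,35),(-165,165),(0,10)),box((-30,30),(130,152),(10,76)),box((-15,15),(-55,0),(10,86)),
    np.array([[a,-30-r*.978-0,80+r*.208+t] for a in(-18,18) for r in(70,128) for t in(-6,6)])/1000]
def c2w(q,P):
    c,s=np.cos(q[2]),np.sin(q[2]);P=np.atleast_2d(P)
    return np.c_[q[0]+c*P[:,0]-s*P[:,1],q[1]+s*P[:,0]+c*P[:,1],P[:,2]]
def sil(cam,parts):
    m=np.zeros((420,560),np.uint8)
    for P in parts: cv2.fillConvexPoly(m,cv2.convexHull(np.round(proj(cam,P)*16).astype(np.int32)),1,shift=4)
    return m>0
def iou(a,b): return (a&b).sum()/max(1,(a|b).sum())
t=np.linspace(0,2*np.pi,40)
CAN=np.array([[r*np.cos(a),r*np.sin(a),z] for r,z in((.025,0),(.025,.07),(.0235,.09)) for a in t])
E
python3 - <<'E'
from h import *
from scipy.optimize import minimize
M={}
for c in("top","scene"):
    bot.camera(c)
    M[c]=(bot.cut_out(c,"clamp")[0]["mask"],bot.cut_out(c,"canister")[0]["mask"])
f=onz("top",[[300,246],[413,155],[404,161]],0.02);print(f.round(3))
for cs in(("top","scene"),("top",),("scene",)):
    g=lambda q:-sum(iou(sil(c,[c2w(q,P) for P in BX]),M[c][0]) for c in cs)
    r=minimize(g,[f[0,0],f[0,1],0.05],method="Nelder-Mead",options=dict(initial_simplex=[[f[0,0]+a,f[0,1]+b,.0+d] for a,b,d in((0,0,0),(.02,0,.03),(0,.02,-.05),(-.02,-.01,.1))]))
    h=lambda q:-sum(iou(sil(c,[CAN+[q[0],q[1],0]]),M[c][1]) for c in cs)
    r2=minimize(h,f[2,:2],method="Nelder-Mead",options=dict(initial_simplex=[f[2,:2]+a for a in((0,0),(.02,0),(0,.02))]))
    print(cs,r.x.round(4),r.fun,r2.x.round(4),r2.fun)
    if len(cs)==2: q=r.x;k=r2.x
from scipy.spatial.transform import Rotation as R
print(R.from_quat(bot.get_obs()["tool_rot"]).as_matrix().round(3))
for c in M:
    im=cv2.imread(f"pics/{c}0.png");im=cv2.resize(im,None,fx=2,fy=2)
    for P,col in [(c2w(q,b),(0,255,255)) for b in BX]+[(CAN+[*k,0],(0,255,0))]:
        cv2.polylines(im,[cv2.convexHull(np.round(proj(c,P)*2).astype(np.int32))],True,col,1)
    im=im[240:600,380:880] if c=="top" else im[240:840,200:700]
    cv2.imwrite(f"pics/{c}1.png",im)
a,b=[cv2.imread(f"pics/{c}1.png") for c in("top","scene")]
W=np.zeros((600,1000,3),np.uint8);W[:360,:500]=a;W[:,500:]=b
cv2.imwrite("pics/fit.png",cv2.resize(W,(800,480)))
E
```

```text
[[ 0.489 -0.015  0.02 ]
 [ 0.664 -0.226  0.02 ]
 [ 0.652 -0.209  0.02 ]]
('top', 'scene') [ 0.4881 -0.014   0.0913] -1.8219830767222867 [ 0.6471 -0.2017] -1.831267162788902
('top',) [ 0.4892 -0.0158  0.0864] -0.9522879464285714 [ 0.6465 -0.201 ] -0.9138082673702727
('scene',) [ 0.4885 -0.02    0.0821] -0.8541010016109827 [ 0.6473 -0.2015] -0.9233690024162927
[[ 0.957  0.291  0.   ]
 [ 0.291 -0.957  0.   ]
 [ 0.    -0.    -1.   ]]
```

View pics/fit.png

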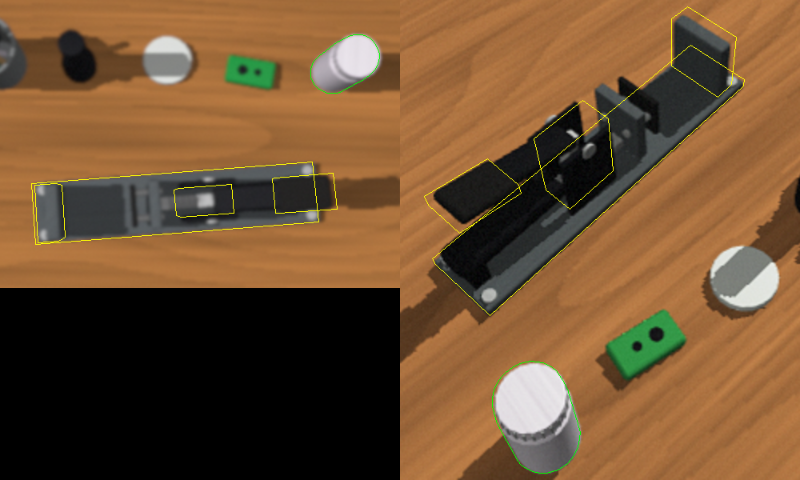

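The overlay fits well: the canister at about (0.647,-0.2015), the clamp at about (0.489,-0.017) with yaw about 0.086. I'll move above the canister, fingers closing along the clamp's x.

>>> move_arm([
  {"x":4,"y":-1,"yaw":-6},
  {"x":8,"y":-2,"yaw":-12},
  {"x":12,"y":-3,"yaw":-18},
  {"x":16,"y":-4,"yaw":-24},
  {"x":20,"y":-5,"yaw":-30},
  {"x":24,"y":-6,"yaw":-36},
  {"x":28,"y":-7,"yaw":-42},
  {"x":32,"y":-8,"yaw":-48},
  {"x":36,"y":-9,"yaw":-54},
  {"x":40,"y":-10,"yaw":-60},
  {"x":44,"y":-10.5,"yaw":-66},
  {"x":48,"y":-11,"yaw":-72},
  {"x":52,"y":-11.5,"yaw":-78},
  {"x":54,"y":-11.7,"yaw":-78},
  {"x":56.1,"y":-11.9,"yaw":-78},
  {"x":56.1,"y":-11.9,"yaw":-78},
  {"x":56.1,"y":-11.9,"yaw":-78},
], gripper=1)

```text
invalid input at $.motion[0]: expected keys x, y, z, yaw
```

```bash
python3 - <<'E'
from h import *
from scipy.optimize import minimize
from scipy.spatial.transform import Rotation as R
im=bot.camera("wrist");cv2.imwrite("pics/w1.png",im)
o=bot.get_obs();print(o["clock"],o["eef_pos"],o["ft_force"]);Rm=R.from_quat(o["tool_rot"]).as_matrix();print(Rm.round(3))
for n in("canister","clamp","lever"):
    for r in bot.cut_out("wrist",n)[:2]:
        ys,xs=np.where(r["mask"]);print(n,round(r["score"],2),np.round(r["centre"]),xs.min(),xs.max(),ys.min(),ys.max(),len(xs))
        if n=="canister":
            h=lambda q:-iou(sil("wrist",[CAN+[q[0],q[1],0]]),r["mask"])
            p=np.array([.647,-.2015])
            r2=minimize(h,p,method="Nelder-Mead",options=dict(initial_simplex=[p+a for a in((0,0),(.01,0),(0,.01))]));print(r2.x,r2.fun)
E
```

```text
1.15 [ 0.14527481 -0.47843288  0.20190708] [ 0.53247745 -0.05833762  0.70352756]
[[ 0.957  0.29   0.   ]
 [ 0.29  -0.957  0.   ]
 [ 0.     0.    -1.   ]]
```

View pics/w1.png

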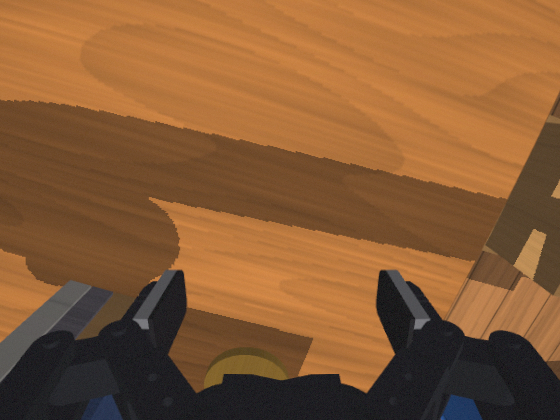

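The arm had not moved; the picture shows only the fingers and bare shelf. Each row needs all four keys.

>>> move_arm([
  {"x":4,"y":-1,"z":0,"yaw":-6},
  {"x":8,"y":-2,"z":0,"yaw":-12},
  {"x":12,"y":-3,"z":0,"yaw":-18},
  {"x":16,"y":-4,"z":0,"yaw":-24},
  {"x":20,"y":-5,"z":0,"yaw":-30},
  {"x":24,"y":-6,"z":0,"yaw":-36},
  {"x":28,"y":-7,"z":0,"yaw":-42},
  {"x":32,"y":-8,"z":0,"yaw":-48},
  {"x":36,"y":-9,"z":0,"yaw":-54},
  {"x":40,"y":-10,"z":0,"yaw":-60},
  {"x":44,"y":-10.5,"z":0,"yaw":-66},
  {"x":48,"y":-11,"z":0,"yaw":-72},
  {"x":52,"y":-11.5,"z":0,"yaw":-78},
  {"x":54,"y":-11.7,"z":0,"yaw":-78},
  {"x":56.1,"y":-11.9,"z":0,"yaw":-78},
  {"x":56.1,"y":-11.9,"z":0,"yaw":-78},
  {"x":56.1,"y":-11.9,"z":0,"yaw":-78},
], gripper=1)

```text
clock: 3.42
eef_pos: [0.6469, -0.2018, 0.2016]
tool_rot: [0.676, 0.737, -0.0, -0.0]
ft_force: [0.1, 0.0, 0.2]
grip_width: 0.085
grasp_force: 0.0
```

```bash
python3 - <<'E'
from h import *
from scipy.optimize import minimize
from scipy.spatial.transform import Rotation as R
im=bot.camera("wrist");cv2.imwrite("pics/w2.png",im)
o=bot.get_obs();print(o["clock"],o["eef_pos"],o["ft_force"]);Rm=R.from_quat(o["tool_rot"]).as_matrix();print(Rm.round(3))
for n in("canister","clamp","lever"):
    for r in bot.cut_out("wrist",n)[:2]:
        ys,xs=np.where(r["mask"]);print(n,round(r["score"],2),np.round(r["centre"]),xs.min(),xs.max(),ys.min(),ys.max(),len(xs))
        if n=="canister":
            h=lambda q:-iou(sil("wrist",[CAN+[q[0],q[1],0]]),r["mask"])
            p=np.array([.647,-.2015])
            r2=minimize(h,p,method="Nelder-Mead",options=dict(initial_simplex=[p+a for a in((0,0),(.01,0),(0,.01))]));print(r2.x,r2.fun)
E
```

```text
3.475 [ 0.6467476  -0.20202014  0.20190838] [-0.09782051  0.99157266 -0.40788186]
[[-0.085  0.996 -0.001]
 [ 0.996  0.085 -0.   ]
 [-0.    -0.001 -1.   ]]
canister 0.77 [182. 284.] 257 308 151 217 2770
[ 0.64785259 -0.20265078] -0.9354947652819994
canister 0.66 [ 76. 100.] 78 124 0 140 5611
[ 0.647  -0.2015] -0.0
clamp 0.66 [ 74. 131.] 75 184 0 147 14351
lever 0.8 [ 75. 101.] 78 125 0 140 5678
```

View pics/w2.png

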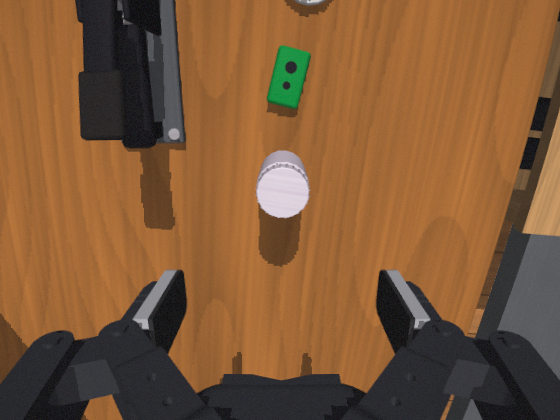

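The wrist view shows the canister (283,185), the fob behind it, and the paddle (100,105), with nothing beside the canister. I'll go straight down and grip.

>>> move_arm([
  {"x":0,"y":0.1,"z":4,"yaw":0},
  {"x":0,"y":0.1,"z":8,"yaw":0},
  {"x":0,"y":0.1,"z":12,"yaw":0},
  {"x":0,"y":0.1,"z":15,"yaw":0},
  {"x":0,"y":0.1,"z":17,"yaw":0},
  {"x":0,"y":0.1,"z":17,"yaw":0},
  {"x":0,"y":0.1,"z":17,"yaw":0},
])

```text
clock: 4.5
eef_pos: [0.6491, -0.202, 0.0332]
tool_rot: [0.676, 0.737, 0.0, 0.001]
ft_force: [0.5, -0.3, -0.7]
grip_width: 0.0853
grasp_force: 0.0
```

>>> move_arm([
  {"x":0,"y":0,"z":0,"yaw":0},
  {"x":0,"y":0,"z":0,"yaw":0},
  {"x":0,"y":0,"z":0,"yaw":0},
  {"x":0,"y":0,"z":0,"yaw":0},
  {"x":0,"y":0,"z":0,"yaw":0},
  {"x":0,"y":0,"z":0,"yaw":0},
], gripper=-1)

```text
clock: 5.25
eef_pos: [0.6491, -0.2018, 0.0336]
tool_rot: [0.676, 0.737, 0.0, 0.001]
ft_force: [-1.7, -0.9, 6.3]
grip_width: 0.0464
grasp_force: 61.2
```

>>> move_arm([
  {"x":0,"y":0,"z":-2,"yaw":0},
  {"x":0,"y":0,"z":-6,"yaw":0},
  {"x":0,"y":0,"z":-10,"yaw":0},
  {"x":0,"y":0,"z":-14,"yaw":0},
  {"x":0,"y":0,"z":-14,"yaw":0},
  {"x":0,"y":0,"z":-14,"yaw":0},
])

```text
clock: 6.0
eef_pos: [0.6478, -0.2012, 0.1704]
tool_rot: [0.676, 0.737, -0.0, -0.001]
ft_force: [-1.3, -0.1, -2.1]
grip_width: 0.0465
grasp_force: 62.1
```

```bash
python3 - <<'E'
from h import *
a=bot.camera("wrist");b=bot.camera("scene")
o=bot.get_obs();print(o["clock"],o["eef_pos"],o["ft_force"],o["grip_width"],o["grasp_force"])
p=proj("scene",o["eef_pos"])[0].astype(int);print(p)
x,y=np.clip(p-[140,150],0,[280,120])
cv2.imwrite("pics/l.png",cv2.resize(np.vstack([a[120:],b[y:y+300,x:x+280].repeat(2,1)[:300]]),(560,600)))
E
```

```text
6.1 [ 0.64716083 -0.20104447  0.16921393] [-0.1792799  -0.22279245 -2.84915121] 0.04631003857362555 62.06969230016284
[168 337]
```

View pics/l.png

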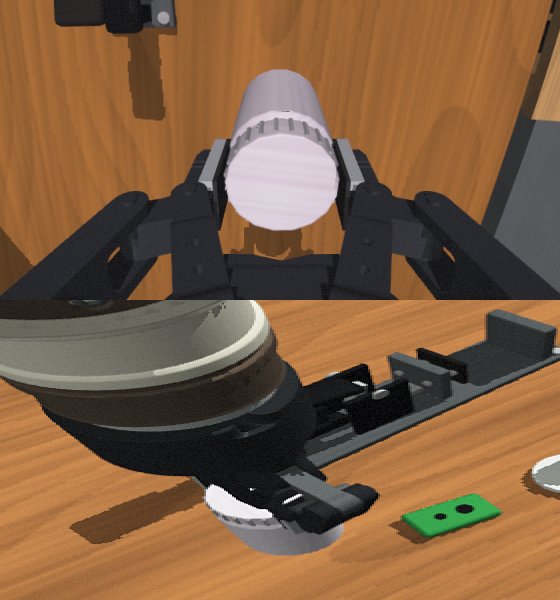

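The canister hangs upright in the grip (wrist view at 280,150), held around the cap's edge. Next I'll go over the clamp.

>>> move_arm([
  {"x":0,"y":-1,"z":-2,"yaw":0},
  {"x":2,"y":-4,"z":-3,"yaw":0},
  {"x":5,"y":-7,"z":-3,"yaw":0},
  {"x":9,"y":-10,"z":-3,"yaw":0},
  {"x":13,"y":-12.5,"z":-3,"yaw":0},
  {"x":17,"y":-14.5,"z":-3,"yaw":0},
  {"x":20,"y":-14.5,"z":-3,"yaw":0},
  {"x":21,"y":-14.5,"z":-3,"yaw":0},
  {"x":21,"y":-14.5,"z":-3,"yaw":0},
  {"x":21,"y":-14.5,"z":-3,"yaw":0},
  {"x":21,"y":-14.5,"z":-3,"yaw":0},
])

```text
clock: 7.48
eef_pos: [0.4863, -0.0055, 0.2017]
tool_rot: [0.677, 0.736, -0.0, -0.0]
ft_force: [1.1, 0.3, -1.3]
grip_width: 0.0463
grasp_force: 62.3
```

```bash
python3 - <<'E'
from h import *
from scipy.optimize import minimize
im=bot.camera("wrist")
o=bot.get_obs();e=o["eef_pos"];print(o["clock"],e,o["tool_rot"],o["grip_width"])
out=cv2.resize(im,(784,588))
for n in("canister","clamp","jaw","pad"):
    for r in bot.cut_out("wrist",n)[:1]:
        ys,xs=np.where(r["mask"]);print(n,round(r["score"],2),np.round(r["centre"]),xs.min(),xs.max(),ys.min(),ys.max(),len(xs))
q=[.489,-.017,.085]
for b in BX[:2]: cv2.polylines(out,[cv2.convexHull(np.round(proj("wrist",c2w(q,b))*1.4).astype(np.int32))],True,(0,255,255),1)
cv2.polylines(out,[cv2.convexHull(np.round(proj("wrist",CAN+e-[0,0,.0336])*1.4).astype(np.int32))],True,(0,255,0),1)
cv2.imwrite("pics/w3.png",out)
E
```

```text
7.525 [ 0.4862293  -0.00546672  0.20171711] [ 6.76817614e-01  7.36150707e-01 -2.17242642e-04 -8.38666907e-05] 0.046740712404947586
canister 0.78 [275. 283.] 224 338 190 349 14105
clamp 0.81 [104. 284.] 246 319 20 357 11794
jaw 0.96 [159. 282.] 255 311 135 189 2079
pad 0.96 [142. 282.] 259 307 135 157 644
```

View pics/w3.png

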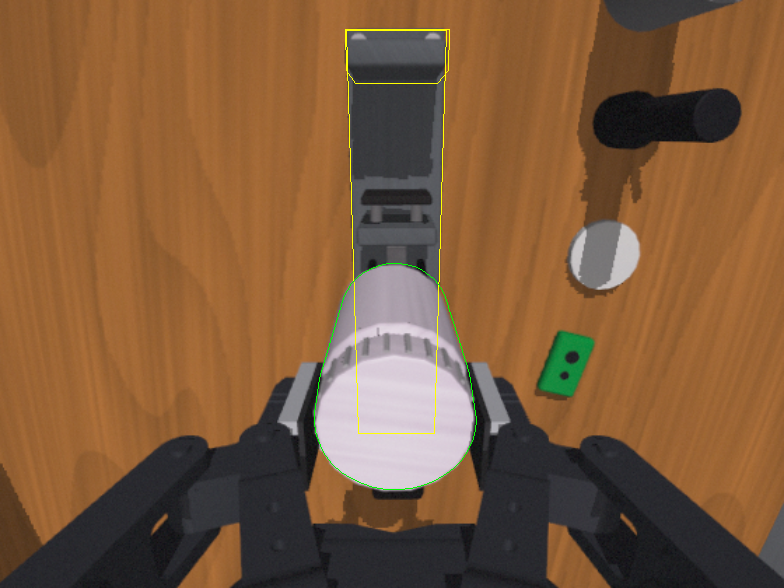

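The overlays match closely: the canister's axis is at the TCP with its bottom 33.6 mm below it, and the clamp pose is good to about 1–2 mm. Now into the bay, stopping just above the plate.

>>> move_arm([
  {"x":3,"y":0.1,"z":0,"yaw":0},
  {"x":6,"y":0.2,"z":0,"yaw":0},
  {"x":8.9,"y":0.2,"z":0,"yaw":0},
  {"x":8.9,"y":0.2,"z":0,"yaw":0},
  {"x":8.9,"y":0.2,"z":3,"yaw":0},
  {"x":8.9,"y":0.2,"z":6,"yaw":0},
  {"x":8.9,"y":0.2,"z":9,"yaw":0},
  {"x":8.9,"y":0.2,"z":12,"yaw":0},
  {"x":8.9,"y":0.2,"z":14,"yaw":0},
  {"x":8.9,"y":0.2,"z":15,"yaw":0},
  {"x":8.9,"y":0.2,"z":15.3,"yaw":0},
  {"x":8.9,"y":0.2,"z":15.3,"yaw":0},
  {"x":8.9,"y":0.2,"z":15.3,"yaw":0},
])

```text
clock: 9.35
eef_pos: [0.4813, 0.0843, 0.0498]
tool_rot: [0.676, 0.737, 0.001, 0.001]
ft_force: [0.2, 0.0, -1.5]
grip_width: 0.0467
grasp_force: 62.3
```

```bash
python3 - <<'E'
from h import *
a=bot.camera("wrist");b=bot.camera("scene")
o=bot.get_obs();print(o["clock"],o["eef_pos"],o["ft_force"],o["grip_width"])
cv2.imwrite("pics/p.png",np.hstack([a[:,100:480],cv2.resize(b[80:290,120:310],(380,420))]))
E
```

```text
9.45 [0.48112    0.08435836 0.04962592] [ 0.38175497 -0.84422757 -1.74787384] 0.046771011663940425
```

View pics/p.png

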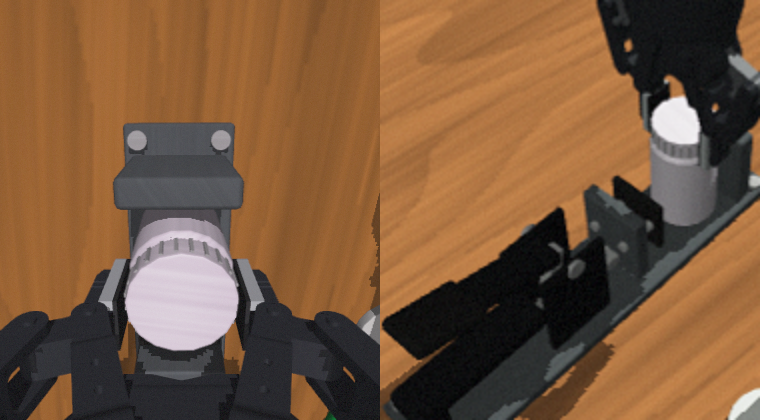

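The canister is over the bay, centred, clear of the fixed jaw by a few mm, about 6 mm above the plate. Lowering it on.

>>> move_arm([
  {"x":0,"y":0,"z":0.2,"yaw":0},
  {"x":0,"y":0,"z":0.4,"yaw":0},
  {"x":0,"y":0,"z":0.5,"yaw":0},
  {"x":0,"y":0,"z":0.5,"yaw":0},
  {"x":0,"y":0,"z":0.5,"yaw":0},
])

```text
clock: 10.07
eef_pos: [0.4805, 0.0842, 0.0439]
tool_rot: [0.676, 0.737, -0.0, -0.0]
ft_force: [-0.7, -0.3, -1.8]
grip_width: 0.0467
grasp_force: 62.3
```

>>> move_arm([
  {"x":0,"y":0,"z":0.1,"yaw":0},
  {"x":0,"y":0,"z":0.1,"yaw":0},
  {"x":0,"y":0,"z":0.1,"yaw":0},
])

```text
clock: 10.45
eef_pos: [0.4806, 0.0843, 0.0436]
tool_rot: [0.676, 0.737, 0.0, 0.0]
ft_force: [-1.9, 0.2, 5.6]
grip_width: 0.0466
grasp_force: 63.0
```

>>> move_arm([
  {"x":0,"y":0,"z":0,"yaw":0},
  {"x":0,"y":0,"z":0,"yaw":0},
  {"x":0,"y":0,"z":0,"yaw":0},
  {"x":0,"y":0,"z":0,"yaw":0},
  {"x":0,"y":0,"z":0,"yaw":0},
  {"x":0,"y":0,"z":-4,"yaw":0},
  {"x":0,"y":0,"z":-8,"yaw":0},
  {"x":0,"y":0,"z":-12,"yaw":0},
  {"x":0,"y":0,"z":-15,"yaw":0},
  {"x":-2,"y":0,"z":-15,"yaw":0},
  {"x":-6,"y":0,"z":-15,"yaw":0},
  {"x":-10,"y":0,"z":-15,"yaw":0},
  {"x":-10,"y":0,"z":-15,"yaw":0},
  {"x":-10,"y":0,"z":-15,"yaw":0},
], gripper=1)

```text
clock: 12.2
eef_pos: [0.4889, -0.0153, 0.1928]
tool_rot: [0.676, 0.736, 0.0, -0.0]
ft_force: [0.5, 0.0, -0.1]
grip_width: 0.0857
grasp_force: 0.0
```

```bash
cat >> h.py <<'E'
Q=[.489,-.017,.085]
def cy(P):  # clamp coords of a world point
    d=np.array(P)[:2]-Q[:2];c,s=np.cos(Q[2]),np.sin(Q[2]);return np.array([c*d[0]+s*d[1],-s*d[0]+c*d[1]])
E
python3 - <<'E'
from h import *
from scipy.optimize import minimize
a=bot.camera("wrist");o=bot.get_obs();print(o["clock"],o["eef_pos"],o["ft_force"],o["grip_width"])
bot.camera("top");bot.camera("scene")
for c in("wrist","top","scene"):
    L=bot.cut_out(c,"canister")
    if L:
        M=L[0]["mask"];p=np.array([.4805,.0843])
        r2=minimize(lambda q:-iou(sil(c,[CAN+[q[0],q[1],.01]]),M),p,method="Nelder-Mead",options=dict(initial_simplex=[p+d for d in((0,0),(.005,0),(0,.005))]))
        print(c,"can",cy(r2.x).round(4),r2.fun)
    for n in("pad","jaw"):
        L=bot.cut_out(c,n)
        if L:
            ys,xs=np.where(L[0]["mask"]);print(c,n,round(L[0]["score"],2),xs.min(),xs.max(),ys.min(),ys.max())
for j in(0,.006,.012,.018):
    print(j,proj("wrist",c2w(Q,[[x,.04+j,.07] for x in(-.023,.023)])).round(1).tolist())
cv2.imwrite("pics/w4.png",a)
E
```

```text
12.25 [ 0.48890574 -0.01484942  0.19280886] [ 0.59180159 -0.10155203 -0.70516757] 0.08548454085352754
wrist can [-0.0009  0.1019] -0.9637096774193549
wrist pad 0.92 255 307 124 150
wrist jaw 0.71 252 310 125 204
top can [-0.001   0.1015] -0.9482535575679172
top pad 0.73 271 283 235 261
top jaw 0.56 269 288 232 261
scene can [-0.0015  0.101 ] -0.940522243713733
scene pad 0.88 225 261 168 205
scene jaw 0.71 197 261 168 233
0 [[254.8, 146.7], [307.1, 146.7]]
0.006 [[254.7, 139.8], [307.3, 139.8]]
0.012 [[254.5, 132.9], [307.4, 132.9]]
0.018 [[254.4, 125.8], [307.6, 125.8]]
```

View pics/w4.png

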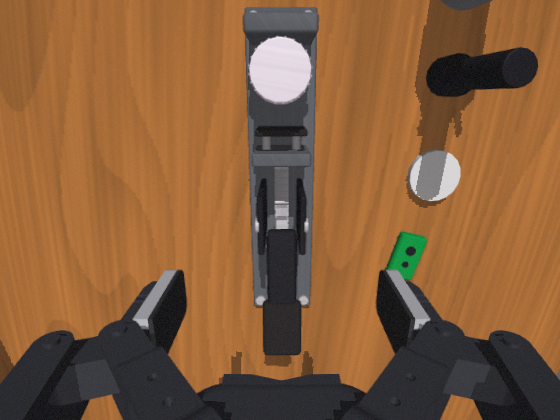

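The canister stands alone at clamp y≈101.5 mm, about 3.5 mm from the fixed jaw. The pad's front edge at row ~126 gives jaw ≈ 18 mm, and the paddle is at (281,330). Next: gripper shut, hover over the paddle.

>>> move_arm([
  {"x":-4,"y":0,"z":0,"yaw":0},
  {"x":-8,"y":0,"z":0,"yaw":0},
  {"x":-12,"y":0,"z":0,"yaw":0},
  {"x":-13.1,"y":0,"z":0,"yaw":0},
  {"x":-13.1,"y":0,"z":2,"yaw":0},
  {"x":-13.1,"y":0,"z":4,"yaw":0},
  {"x":-13.1,"y":0,"z":6.5,"yaw":0},
  {"x":-13.1,"y":0,"z":6.5,"yaw":0},
  {"x":-13.1,"y":0,"z":6.5,"yaw":0},
], gripper=-1)

```text
clock: 13.92
eef_pos: [0.5007, -0.1456, 0.1287]
tool_rot: [0.676, 0.737, 0.0, 0.0]
ft_force: [0.7, -0.3, 0.5]
grip_width: 0.0003
grasp_force: 0.0
```

```bash
cat >> h.py <<'E'
def look(tag=None):
    a=bot.camera("wrist");o=bot.get_obs();print(o["clock"],o["eef_pos"].round(4),o["ft_force"].round(1),o["grip_width"].round(4),"clampxy",cy(o["eef_pos"]).round(4))
    b=bot.camera("scene")
    for c in("wrist","scene"):
        for n in("pad","jaw","lever"):
            L=bot.cut_out(c,n)
            if L:
                ys,xs=np.where(L[0]["mask"]);print(c,n,round(L[0]["score"],2),xs.min(),xs.max(),ys.min(),ys.max())
    if tag: cv2.imwrite(f"pics/{tag}.png",np.hstack([a[:,100:480],cv2.resize(b[80:290,120:310],(380,420))]))
E
python3 - <<'E'
from h import *
look("h1")
for j in(0,.006,.012,.018,.024): print(j,proj("wrist",c2w(Q,[[x,.04+j,.07] for x in(-.023,.023)])).round(1).tolist(),proj("scene",c2w(Q,[[x,.04+j,.07] for x in(-.023,.023)])).round(1).tolist())
E
```

```text
Traceback (most recent call last):
  File "h.py", line 31, in look
    a=bot.camera("wrist");o=bot.get_obs();print(o["clock"],o["eef_pos"].round(4),o["ft_force"].round(1),o["grip_width"].round(4),"clampxy",cy(o["eef_pos"]).round(4))
                                                                                                        ^^^^^^^^^^^^^^^^^^^^^
AttributeError: 'float' object has no attribute 'round'
```

```bash
sed -i 's/o\["grip_width"\].round(4),//' h.py
python3 - <<'E'
from h import *
look("h1")
for j in(0,.006,.012,.018,.024): print(j,proj("wrist",c2w(Q,[[x,.04+j,.07] for x in(-.023,.023)])).round(1).tolist(),proj("scene",c2w(Q,[[x,.04+j,.07] for x in(-.023,.023)])).round(1).tolist())
E
```

```text
14.025 [ 0.5012 -0.1459  0.1292] [ 0.2  0.2 -0.2] clampxy [ 0.0012 -0.1295]
wrist jaw 0.79 271 288 0 52
wrist lever 0.6 252 308 53 261
scene pad 0.65 225 261 170 204
scene jaw 0.66 199 261 168 231
scene lever 0.78 121 210 197 259
0 [[242.2, -56.7], [319.1, -56.7]] [[230.2, 172.0], [253.7, 189.0]]
0.006 [[242.0, -67.8], [319.3, -67.8]] [[233.1, 169.6], [256.7, 186.5]]
0.012 [[241.8, -78.9], [319.5, -78.9]] [[236.1, 167.3], [259.6, 184.0]]
0.018 [[241.6, -90.0], [319.7, -90.0]] [[239.0, 164.9], [262.5, 181.5]]
0.024 [[241.4, -101.2], [319.9, -101.2]] [[241.9, 162.6], [265.4, 179.1]]
```

View pics/h1.png

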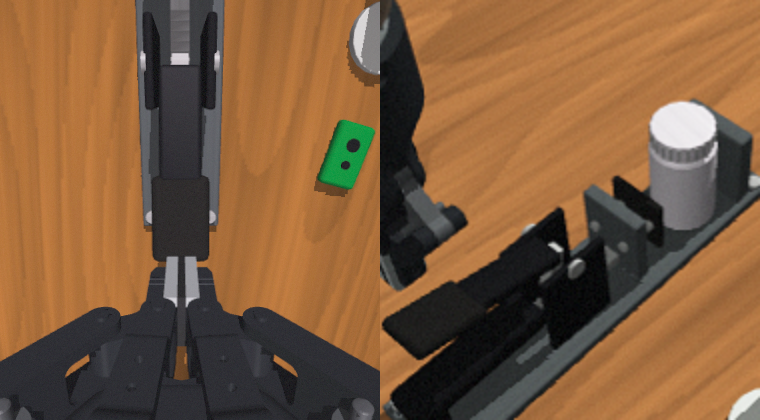

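This shows the shut fingertips just above the paddle, in line with the lever, and the canister standing free. Pumping stroke 1.

>>> move_arm([
  {"x":0,"y":-0.1,"z":1,"yaw":0},
  {"x":0,"y":-0.1,"z":2,"yaw":0},
  {"x":0,"y":-0.1,"z":2.5,"yaw":0},
  {"x":0,"y":-0.1,"z":3,"yaw":0},
  {"x":0,"y":-0.1,"z":3,"yaw":0},
])

```text
clock: 15.0
eef_pos: [0.4989, -0.1459, 0.0974]
tool_rot: [0.676, 0.737, -0.0, -0.0]
ft_force: [-0.2, 0.3, -0.8]
grip_width: 0.0003
grasp_force: 0.0
```

>>> move_arm([
  {"x":0,"y":0,"z":0.5,"yaw":0},
  {"x":0,"y":0,"z":1,"yaw":0},
  {"x":0,"y":0,"z":1.5,"yaw":0},
  {"x":0,"y":0,"z":2,"yaw":0},
  {"x":0,"y":0,"z":2.4,"yaw":0},
  {"x":0,"y":0,"z":2.7,"yaw":0},
  {"x":0,"y":0,"z":2.7,"yaw":0},
])

```text
clock: 15.88
eef_pos: [0.4997, -0.1466, 0.0713]
tool_rot: [0.676, 0.737, -0.0, 0.001]
ft_force: [-0.0, -2.2, 3.8]
grip_width: -0.0
grasp_force: 1.9
```

```bash
cat >> h.py <<'E'
def jawpos():
    # jaw advance from pad / jaw masks: front edges (top cam: min column; scene: max column)
    for c in("top","scene"):
        bot.camera(c)
        js=np.arange(0,.0601,.0005)
        E=np.array([proj(c,c2w(Q,box((-23,23),(40+1e3*j,41+1e3*j),(25,70)))) for j in js])[:,:,0]
        e=E.min(1) if c=="top" else E.max(1)
        for n in("pad","jaw"):
            L=bot.cut_out(c,n)
            if L:
                xs=np.where(L[0]["mask"].sum(0)>1)[0];v=xs.min()-.5 if c=="top" else xs.max()+.5
                print(c,n,round(L[0]["score"],2),v,"j=",js[np.abs(e-v).argmin()])
E
python3 - <<'E'
from h import *
o=bot.get_obs();print(o["clock"],o["eef_pos"],o["ft_force"]);jawpos()
E
```

```text
15.875 [ 0.49973276 -0.14659812  0.07131084] [-0.01875921 -2.18182191  3.78431679]
top pad 0.67 269.5 j= 0.0155
top jaw 0.62 269.5 j= 0.0155
scene pad 0.91 261.5 j= 0.014
scene jaw 0.69 261.5 j= 0.014
```

```bash
python3 - <<'E'
from h import *
o=bot.get_obs();print(o["eef_pos"],proj("wrist",o["eef_pos"]),proj("scene",o["eef_pos"]))
for c in("wrist","scene","top"):
    im=bot.camera(c)
    for r in bot.cut_out(c,"lever")[:1]:
        ys,xs=np.where(r["mask"]);print(c,r["score"],xs.min(),xs.max(),ys.min(),ys.max())
        cv2.imwrite(f"pics/m_{c}.png",im)
    for th in(.21,0,-.21):
        P=[[a,-.03-.127*np.cos(th)*1-0.0,.08+.127*np.sin(th)+.008] for a in(-.018,.018)]
        print(th,proj(c,c2w(Q,P)).round(0).tolist())
E
```

```text
[ 0.49968524 -0.14618107  0.07120444] [[281.59549295 244.65196362]] [[146.85046327 257.10571677]]
wrist 0.9 246 321 36 296
0.21 [[244.0, 331.0], [321.0, 331.0]]
0 [[249.0, 303.0], [315.0, 303.0]]
-0.21 [[253.0, 275.0], [311.0, 275.0]]
scene 0.9 122 210 199 265
0.21 [[113.0, 243.0], [133.0, 261.0]]
0 [[117.0, 256.0], [136.0, 274.0]]
-0.21 [[124.0, 266.0], [142.0, 283.0]]
top 0.93 319 382 230 252
0.21 [[402.0, 251.0], [400.0, 228.0]]
0 [[398.0, 250.0], [396.0, 229.0]]
-0.21 [[392.0, 250.0], [390.0, 230.0]]
```

```bash
python3 - <<'E'
from h import *
o=bot.get_obs();e=o["eef_pos"]
S={"w4":[.48891,-.01485,.19281],"h1":[.5012,-.1459,.1292],"now":e}
P=[("plate end",[0,-.165,.01]),("pad.near",[0,-.103,.110]),("pad.far",[0,-.157,.121]),("pp",[0,-.1278,.110]),("fixed top back",[0,.152,.076])]
for k,s in S.items():
    print(k,[(n,proj("wrist",c2w(Q,p)-np.array(s)+e)[0].round().tolist()) for n,p in P])
m=bot.camera_model("wrist")["world_from_camera"];print(np.array(m)[:3,3]-e,np.array(m)[:3,2])
a=cv2.imread("pics/scene0.png",0);b=cv2.imread("pics/m_scene.png",0)
for im in(a,b):
    print("   ",list(range(112,176,4)))
    for r in range(225,300,4): print(r,im[r,112:176:4].tolist())
E
```

```text
w4 [('plate end', [281.0, 306.0]), ('pad.near', [281.0, 313.0]), ('pad.far', [281.0, 369.0]), ('pp', [281.0, 335.0]), ('fixed top back', [281.0, 4.0])]
h1 [('plate end', [280.0, 226.0]), ('pad.near', [279.0, 190.0]), ('pad.far', [280.0, 280.0]), ('pp', [279.0, 229.0]), ('fixed top back', [279.0, -263.0])]
now [('plate end', [282.0, 254.0]), ('pad.near', [283.0, 226.0]), ('pad.far', [283.0, 346.0]), ('pp', [283.0, 277.0]), ('fixed top back', [282.0, -302.0])]
[-0.00727309  0.07828676  0.17313897] [ 0.02795641 -0.30890488 -0.95068197]
    [112, 116, 120, 124, 128, 132, 136, 140, 144, 148, 152, 156, 160, 164, 168, 172]
225 [135, 129, 131, 118, 120, 135, 123, 131, 127, 23, 28, 27, 23, 18, 24, 25]
229 [130, 127, 112, 127, 125, 130, 125, 24, 28, 25, 28, 24, 32, 32, 17, 23]
233 [118, 118, 132, 122, 128, 68, 24, 28, 23, 27, 29, 25, 26, 32, 26, 14]
237 [130, 125, 120, 133, 24, 32, 29, 26, 21, 25, 27, 24, 26, 28, 16, 20]
241 [121, 125, 129, 17, 27, 29, 26, 29, 32, 24, 25, 29, 28, 23, 9, 16]
245 [124, 124, 130, 11, 28, 30, 27, 22, 29, 21, 31, 23, 13, 9, 12, 12]
249 [132, 134, 136, 133, 5, 22, 2
[... 1627 characters left out ...]
, 139, 137, 129, 126, 127, 16, 29, 20, 0, 15, 11, 12, 11, 24, 18]
265 [144, 134, 131, 122, 122, 122, 140, 11, 9, 11, 6, 18, 16, 5, 18, 16]
269 [135, 131, 114, 122, 133, 147, 6, 16, 13, 14, 17, 14, 21, 13, 13, 46]
273 [125, 122, 122, 143, 80, 20, 9, 14, 17, 7, 11, 20, 16, 11, 45, 45]
277 [120, 136, 137, 131, 8, 19, 10, 9, 15, 9, 17, 12, 7, 47, 43, 45]
281 [139, 135, 132, 95, 12, 12, 13, 19, 5, 3, 8, 3, 47, 43, 45, 45]
285 [137, 129, 125, 47, 75, 9, 16, 16, 13, 14, 4, 44, 42, 43, 44, 87]
289 [122, 124, 70, 68, 65, 42, 10, 16, 14, 11, 15, 43, 46, 42, 87, 86]
293 [125, 135, 72, 65, 66, 47, 42, 7, 18, 6, 2, 16, 82, 86, 90, 85]
297 [130, 128, 123, 70, 68, 64, 48, 46, 14, 6, 40, 86, 89, 90, 88, 84]
```

```bash
python3 - <<'E'
from h import *
o=bot.get_obs();e=o["eef_pos"]
S={"w4":np.array([.48891,-.01485,.19281]),"h1":np.array([.5012,-.1459,.1292])}
def line(k,pix):
    a,d=ray("wrist",[pix]); return a-e+S[k],d[0]
def tri(L):
    A=sum(np.eye(3)-np.outer(d,d)/(d@d) for _,d in L);b=sum((np.eye(3)-np.outer(d,d)/(d@d))@a for a,d in L)
    X=np.linalg.solve(A,b);return X
a=cv2.imread("pics/w4.png",0);b=cv2.imread("pics/h1.png",0)
print("w4 col281",[(r,int(a[r,281])) for r in range(292,366,3)])
print("w4 col270",[(r,int(a[r,270])) for r in range(340,366,2)])
print("h1 col281",[(r,int(b[r,181])) for r in range(168,290,3)])
print("h1 col262",[(r,int(b[r,162])) for r in range(240,290,3)])
o2,d2=ray("top",[[397,240]])
for n,p,q in(("near",[281,303],[281,178]),("far",[281,355],[281,258])):
    L=[line("w4",p),line("h1",q)];X=tri(L);print(n,cy(X).round(4),X[2].round(4))
far=[line("w4",[281,355]),(o2,d2[0])];X=tri(far);print("far w4+top",cy(X),X[2])
E
```

```text
w4 col281 [(292, 41), (295, 37), (298, 38), (301, 40), (304, 37), (307, 44), (310, 44), (313, 42), (316, 38), (319, 41), (322, 44), (325, 43), (328, 42), (331, 45), (334, 41), (337, 45), (340, 40), (343, 45), (346, 41), (349, 37), (352, 42), (355, 63), (358, 74), (361, 79), (364, 77)]
w4 col270 [(340, 42), (342, 45), (344, 43), (346, 40), (348, 41), (350, 46), (352, 38), (354, 41), (356, 76), (358, 76), (360, 77), (362, 77), (364, 75)]
h1 col281 [(168, 49), (171, 47), (174, 43), (177, 46), (180, 44), (183, 46), (186, 42), (189, 46), (192, 47), (195, 46), (198, 41), (201, 46), (204, 47), (207, 46), (210, 44), (213, 46), (216, 45), (219, 44), (222, 45), (225, 50), (228, 42), (231, 46), (234, 45), (237, 43), (240, 45), (243, 42), (246, 44), (249, 45), (252, 47), (255, 45), (258, 45), (261, 46), (264, 40), (267, 43), (270, 45), (273, 46), (276, 46), (279, 45), (282, 39), (285, 44), (288, 45)]
h1 col262 [(240, 43), (243, 45), (246, 47), (249, 48), (252, 43), (255, 46), (258, 42), (261, 54), (264, 76), (267, 58), (270, 46), (273, 46), (276, 50), (279, 71), (282, 49), (285, 49), (288, 46)]
near [ 0.0004 -0.097 ] 0.1032
far [ 0.0004 -0.1435] 0.1179
far w4+top [-0.00029301 -0.14841388] 0.1124683771914332
```

>>> move_arm([
  {"x":0,"y":0,"z":-1,"yaw":0},
  {"x":0,"y":0,"z":-2,"yaw":0},
  {"x":0,"y":0,"z":-4,"yaw":0},
  {"x":0,"y":0,"z":-7,"yaw":0},
  {"x":0,"y":0,"z":-7,"yaw":0},
  {"x":0,"y":0,"z":-7,"yaw":0},
])

```text
clock: 17.23
eef_pos: [0.4985, -0.1457, 0.1402]
tool_rot: [0.676, 0.737, -0.0, -0.001]
ft_force: [-0.5, 0.8, -0.4]
grip_width: -0.0
grasp_force: 0.0
```

```bash
python3 - <<'E'
from h import *
print(bot.get_obs()["ft_force"]);jawpos()
for c in("wrist","scene","top"):
    bot.camera(c);L=bot.cut_out(c,"lever")
    if L: ys,xs=np.where(L[0]["mask"]);print(c,L[0]["score"],xs.min(),xs.max(),ys.min(),ys.max())
E
```

```text
[-0.45333888  0.80153252 -0.36158667]
top pad 0.53 269.5 j= 0.0155
top jaw 0.9 269.5 j= 0.0155
scene pad 0.61 261.5 j= 0.014
scene jaw 0.78 261.5 j= 0.014
wrist 0.88 257 311 56 253
scene 0.63 122 312 131 315
```

The lever's paddle was measured nearer to the pivot (centre ≈ y -122 mm, z ≈ 110 mm), and the jaw has not advanced. I'll probe 12 mm closer in, watching the force.

>>> move_arm([
  {"x":1.2,"y":0.1,"z":0,"yaw":0},
  {"x":1.2,"y":0.1,"z":1,"yaw":0},
  {"x":1.2,"y":0.1,"z":2,"yaw":0},
  {"x":1.2,"y":0.1,"z":3,"yaw":0},
  {"x":1.2,"y":0.1,"z":3.5,"yaw":0},
  {"x":1.2,"y":0.1,"z":3.5,"yaw":0},
])

```text
clock: 18.58
eef_pos: [0.4988, -0.1339, 0.1053]
tool_rot: [0.676, 0.737, -0.0, -0.001]
ft_force: [0.5, 0.0, 0.5]
grip_width: 0.0
grasp_force: 0.0
```

>>> move_arm([
  {"x":0,"y":0,"z":0.5,"yaw":0},
  {"x":0,"y":0,"z":1,"yaw":0},
  {"x":0,"y":0,"z":1,"yaw":0},
])

```text
clock: 18.95
eef_pos: [0.4988, -0.1339, 0.0954]
tool_rot: [0.676, 0.737, -0.0, -0.0]
ft_force: [0.7, -0.2, -0.2]
grip_width: -0.0001
grasp_force: 0.0
```

>>> move_arm([
  {"x":0,"y":0,"z":0.5,"yaw":0},
  {"x":0,"y":0,"z":1,"yaw":0},
  {"x":0,"y":0,"z":1,"yaw":0},
])

```text
clock: 19.32
eef_pos: [0.4987, -0.1338, 0.0853]
tool_rot: [0.676, 0.737, -0.0, -0.001]
ft_force: [0.5, 0.2, 0.3]
grip_width: 0.0006
grasp_force: 0.0
```

```bash
python3 - <<'E'
from h import *
o=bot.get_obs();print(o["clock"],cy(o["eef_pos"]),o["eef_pos"],o["ft_force"],o["ft_torque"]);jawpos()
E
```

```text
19.325 [-0.00025662 -0.11724074] [ 0.49869778 -0.13383925  0.08529729] [0.45304037 0.24284564 0.30756827] [ 0.02368252  0.02625698 -0.03135536]
top pad 0.57 269.5 j= 0.0155
top jaw 0.96 268.5 j= 0.0175
scene pad 0.75 261.5 j= 0.014
scene jaw 0.59 262.5 j= 0.016
```

```bash
python3 - <<'E'
from h import *
e=bot.get_obs()["eef_pos"]
for c in("scene","wrist"):
    im=bot.camera(c);p=proj(c,[e,e+[0,0,.02],e+[0,0,.04]]).round().astype(int);print(c,p.tolist(),[im[v,u].tolist() for u,v in p])
    L=bot.cut_out(c,"lever");m=L[0]["mask"];print(L[0]["score"])
    for u in range(p[0,0]-28,p[0,0]+29,7):
        ys=np.where(m[:,u])[0];print(u,(ys.min(),ys.max(),len(ys)) if len(ys) else None,end="; ")
    print()
    g=im.astype(int)
    for r in range(p[0,1]-40,p[0,1]+28,5): print(r,[f"{g[r,u].sum()//3}" for u in range(p[0,0]-36,p[0,0]+37,4)])
E
```

```text
scene [[153, 245], [149, 236], [146, 227]] [[27, 23, 23], [22, 18, 18], [21, 21, 17]]
0.76
125 (np.int64(238), np.int64(246), 9); 132 (np.int64(233), np.int64(253), 21); 139 (np.int64(236), np.int64(257), 22); 146 (np.int64(239), np.int64(254), 16); 153 (np.int64(235), np.int64(250), 16); 160 (np.int64(227), np.int64(247), 21); 167 (np.int64(222), np.int64(241), 20); 174 (np.int64(216), np.int64(233), 18); 181 (np.int64(207), np.int64(229), 23); 
205 ['129', '77', '20', '21', '9', '20', '16', '9', '17', '44', '88', '90', '84', '34', '41', '88', '62', '21', '21']
210 ['125', '126', '14', '26', '14', '16', '18', '22', '22', '42', '46', '87', '105', '111', '32', '21', '26', '29', '28']
215 ['119', '112', '135', '20', '12', '18', '17', '43', '50', '40', '39', '47', '81', '67', '35', '23', '25', '28', '25']
220 ['134', '129', '129', '129', '59', '21', '13', '28', '21', '23', '22', '33', '23', '25', '25', '26', '25', '25', '22']
225 ['127', '129', '116', '124', '115', '104', '73', '21', '18', '13', '24', '19', '23', '19', '22', '23', '26', '17', '14']
230 ['116', '124', '133', '123', '123'
[... 2518 characters left out ...]
, '45', '46', '47', '46', '47', '48', '46', '48', '45', '47', '44', '40', '190']
250 ['147', '43', '50', '47', '46', '47', '46', '48', '46', '50', '45', '49', '49', '49', '46', '48', '45', '44', '182']
255 ['117', '47', '47', '46', '48', '44', '55', '55', '51', '46', '57', '51', '56', '45', '48', '50', '46', '38', '94']
260 ['64', '47', '49', '47', '46', '102', '160', '162', '83', '47', '161', '164', '163', '47', '49', '48', '45', '41', '70']
265 ['101', '42', '43', '47', '46', '126', '163', '162', '60', '50', '163', '162', '160', '47', '45', '48', '49', '40', '113']
270 ['101', '43', '53', '51', '50', '147', '161', '161', '60', '44', '161', '162', '160', '52', '50', '50', '47', '39', '113']
```

```bash
python3 - <<'E'
from h import *
e=bot.get_obs()["eef_pos"]
print(bot.camera_model("wrist")["K"][0][0])
for s,name in((e,"now"),(np.array([.48891,-.01485,.19281]),"w4"),(np.array([.5012,-.1459,.1292]),"h1")):
  for th in(.21,.1,0,-.1,-.21):
    c,n=np.cos(th),np.sin(th)
    P=[[x,-.03-r*c-h*n*-1*0 - (-h*n)*0,.08+r*n+h*c] for r in(.073,.127) for x in(-.018,.018) for h in(.01,)]
    print(name,th,proj("wrist",c2w(Q,P)-s+e).round().tolist())
E
```

```text
334.8678385977347
now 0.21 [[245.0, 231.0], [317.0, 231.0], [246.0, 334.0], [316.0, 334.0]]
now 0.1 [[246.0, 228.0], [316.0, 228.0], [249.0, 321.0], [313.0, 321.0]]
now 0 [[248.0, 223.0], [314.0, 223.0], [251.0, 308.0], [311.0, 308.0]]
now -0.1 [[249.0, 218.0], [313.0, 218.0], [252.0, 296.0], [310.0, 295.0]]
now -0.21 [[250.0, 211.0], [312.0, 211.0], [254.0, 281.0], [308.0, 281.0]]
w4 0.21 [[262.0, 308.0], [301.0, 308.0], [262.0, 363.0], [300.0, 363.0]]
w4 0.1 [[262.0, 305.0], [300.0, 304.0], [263.0, 354.0], [300.0, 354.0]]
w4 0 [[262.0, 300.0], [300.0, 300.0], [263.0, 346.0], [299.0, 346.0]]
w4 -0.1 [[263.0, 296.0], [300.0, 296.0], [264.0, 337.0], [298.0, 337.0]]
w4 -0.21 [[263.0, 290.0], [299.0, 290.0], [265.0, 327.0], [298.0, 327.0]]
h1 0.21 [[250.0, 186.0], [309.0, 186.0], [251.0, 272.0], [308.0, 272.0]]
h1 0.1 [[251.0, 185.0], [308.0, 185.0], [253.0, 265.0], [307.0, 265.0]]
h1 0 [[252.0, 182.0], [307.0, 182.0], [254.0, 257.0], [305.0, 257.0]]
h1 -0.1 [[253.0, 179.0], [306.0, 179.0], [255.0, 249.0], [304.0, 249.0]]
h1 -0.21 [[254.0, 175.0], [306.0, 175.0], [257.0, 239.0], [303.0, 239.0]]
```

>>> move_arm([
  {"x":0,"y":0,"z":0.5,"yaw":0},
  {"x":0,"y":0,"z":0.5,"yaw":0},
])

```text
clock: 20.08
eef_pos: [0.4994, -0.1339, 0.0808]
tool_rot: [0.676, 0.737, 0.0, 0.0]
ft_force: [-0.3, 0.1, 2.5]
grip_width: -0.0002
grasp_force: 1.0
```

>>> move_arm([
  {"x":0,"y":0,"z":0.5,"yaw":0},
  {"x":0,"y":0,"z":0.5,"yaw":0},
])

```text
clock: 20.32
eef_pos: [0.4994, -0.1343, 0.0758]
tool_rot: [0.676, 0.737, -0.0, 0.0]
ft_force: [-0.2, -1.8, 2.8]
grip_width: 0.0002
grasp_force: 1.2
```

>>> move_arm([
  {"x":0,"y":0,"z":0.5,"yaw":0},
  {"x":0,"y":0,"z":0.5,"yaw":0},
])

```text
clock: 20.58
eef_pos: [0.4993, -0.1341, 0.0707]
tool_rot: [0.676, 0.737, 0.0, 0.0]
ft_force: [0.7, -1.1, 3.5]
grip_width: 0.0001
grasp_force: 1.4
```

```bash
python3 - <<'E'
from h import *
o=bot.get_obs();print(o["clock"],o["eef_pos"],o["ft_force"]);jawpos()
im=bot.camera("wrist").sum(2)//3
for r in range(170,300,5): print(r,im[r,234:332:5].tolist())
E
```

```text
20.575 [ 0.49932731 -0.13409005  0.07068969] [ 0.73825933 -1.07821781  3.46870326]
top pad 0.66 269.5 j= 0.0155
top jaw 0.85 270.5 j= 0.014
scene pad 0.58 261.5 j= 0.014
scene jaw 0.61 261.5 j= 0.014
170 [98, 107, 67, 68, 31, 47, 48, 48, 50, 50, 50, 48, 51, 49, 42, 40, 105, 106, 108, 97]
175 [93, 108, 65, 67, 30, 45, 43, 48, 49, 47, 47, 49, 46, 47, 43, 51, 107, 109, 108, 91]
180 [93, 106, 67, 68, 33, 41, 46, 50, 46, 48, 48, 48, 48, 47, 44, 67, 110, 107, 108, 91]
185 [92, 107, 67, 67, 37, 47, 46, 48, 46, 45, 47, 48, 51, 48, 46, 67, 107, 108, 108, 81]
190 [87, 105, 64, 69, 29, 43, 44, 50, 42, 46, 41, 49, 41, 45, 44, 66, 108, 106, 111, 88]
195 [84, 107, 66, 66, 37, 47, 45, 46, 45, 44, 44, 45, 48, 46, 40, 81, 107, 105, 109, 95]
200 [89, 106, 69, 73, 39, 40, 44, 47, 47, 45, 42, 45, 46, 44, 39, 82, 107, 104, 108, 104]
205 [96, 108, 67, 71, 44, 45, 49, 44, 47, 47, 44, 46, 46, 47, 42, 81, 108, 105, 107, 103]
210 [104, 104, 104, 64, 46, 43, 44, 44, 46, 43, 49, 46, 45, 46, 43, 86, 106, 107, 108, 102]
215 [104, 107, 104, 67, 46, 43, 46, 45, 42, 44, 48, 44, 46, 45, 37, 85, 108, 106, 108, 104]
22
[... 781 characters left out ...]
165, 48, 52, 44, 41, 172, 103, 116]
265 [120, 101, 65, 43, 49, 47, 49, 164, 165, 48, 65, 164, 166, 47, 46, 48, 43, 65, 99, 118]
270 [115, 106, 78, 45, 51, 53, 54, 164, 162, 48, 65, 165, 165, 51, 53, 52, 45, 75, 106, 117]
275 [116, 121, 123, 42, 52, 51, 64, 163, 164, 49, 47, 164, 165, 52, 52, 46, 42, 115, 115, 117]
280 [119, 119, 124, 49, 52, 51, 102, 165, 166, 45, 46, 164, 164, 53, 51, 55, 47, 115, 115, 117]
285 [118, 122, 122, 50, 50, 51, 122, 164, 164, 44, 48, 165, 164, 56, 52, 54, 50, 112, 120, 118]
290 [117, 122, 118, 52, 50, 47, 144, 163, 163, 44, 47, 164, 165, 74, 52, 53, 54, 113, 116, 118]
295 [119, 122, 119, 47, 53, 49, 163, 164, 165, 45, 43, 162, 166, 117, 47, 56, 52, 112, 117, 116]
```

Contact began at TCP z ≈ 0.083, so the effective tip sits higher than I assumed and stroke 1 was simply too short. I'll keep pressing.

>>> move_arm([
  {"x":0,"y":0,"z":0.4,"yaw":0},
  {"x":0,"y":0,"z":0.8,"yaw":0},
  {"x":0,"y":0,"z":0.8,"yaw":0},
])

```text
clock: 21.3
eef_pos: [0.4995, -0.135, 0.0632]
tool_rot: [0.677, 0.736, -0.001, 0.001]
ft_force: [0.5, -2.5, 4.1]
grip_width: 0.0003
grasp_force: 2.4
```

>>> move_arm([
  {"x":0,"y":0,"z":0.4,"yaw":0},
  {"x":0,"y":0,"z":0.8,"yaw":0},
  {"x":0,"y":0,"z":0.8,"yaw":0},
])

```text
clock: 21.68
eef_pos: [0.4996, -0.1356, 0.0555]
tool_rot: [0.677, 0.736, -0.001, 0.001]
ft_force: [-0.9, -5.0, 6.2]
grip_width: -0.0002
grasp_force: 3.1
```

```bash
python3 - <<'E'
from h import *
o=bot.get_obs();print(o["clock"],o["eef_pos"],o["ft_force"]);jawpos()
E
```

```text
21.675 [ 0.49958984 -0.13557589  0.05546572] [-0.90324721 -5.01583106  6.21509669]
top pad 0.62 266.5 j= 0.021
top jaw 0.6 265.5 j= 0.0225
scene pad 0.88 264.5 j= 0.0205
scene jaw 0.92 264.5 j= 0.0205
```

>>> move_arm([
  {"x":0,"y":0,"z":0.3,"yaw":0},
  {"x":0,"y":0,"z":0.6,"yaw":0},
  {"x":0,"y":0,"z":0.6,"yaw":0},
])

```text
clock: 22.35
eef_pos: [0.4996, -0.1356, 0.0496]
tool_rot: [0.677, 0.736, -0.001, 0.002]
ft_force: [-0.6, -5.3, 7.4]
grip_width: -0.0002
grasp_force: 3.6
```

>>> move_arm([
  {"x":0,"y":0,"z":0.3,"yaw":0},
  {"x":0,"y":0,"z":0.5,"yaw":0},
  {"x":0,"y":0,"z":0.5,"yaw":0},
])

```text
clock: 22.72
eef_pos: [0.4996, -0.1354, 0.0447]
tool_rot: [0.677, 0.736, -0.001, 0.001]
ft_force: [-1.0, -4.0, 7.3]
grip_width: -0.0002
grasp_force: 3.9
```

```bash
python3 - <<'E'
from h import *
o=bot.get_obs();print(o["clock"],o["eef_pos"],o["ft_force"]);jawpos()
E
```

```text
22.725 [ 0.49959447 -0.13536795  0.04465555] [-0.9578481  -4.00030814  7.34012153]
top pad 0.62 263.5 j= 0.026000000000000002
top jaw 0.75 263.5 j= 0.026000000000000002
scene pad 0.97 267.5 j= 0.027
scene jaw 0.81 267.5 j= 0.027
```

>>> move_arm([
  {"x":0,"y":0,"z":0.2,"yaw":0},
  {"x":0,"y":0,"z":0.4,"yaw":0},
  {"x":0,"y":0,"z":0.4,"yaw":0},
])

```text
clock: 23.4
eef_pos: [0.4998, -0.1352, 0.042]
tool_rot: [0.677, 0.736, -0.0, 0.002]
ft_force: [-4.5, -3.1, 15.9]
grip_width: 0.0002
grasp_force: 7.9
```

>>> move_arm([
  {"x":0,"y":0,"z":-1,"yaw":0},
  {"x":0,"y":0,"z":-2,"yaw":0},
  {"x":0,"y":0,"z":-3,"yaw":0},
  {"x":0,"y":0,"z":-4,"yaw":0},
  {"x":0,"y":0,"z":-4.8,"yaw":0},
  {"x":0,"y":0,"z":-4.8,"yaw":0},
  {"x":0,"y":0,"z":-4.8,"yaw":0},
])

```text
clock: 24.28
eef_pos: [0.4987, -0.1339, 0.0874]
tool_rot: [0.676, 0.737, -0.0, -0.0]
ft_force: [-0.9, -0.0, -0.4]
grip_width: 0.0002
grasp_force: 0.0
```

```bash
python3 - <<'E'
from h import *
o=bot.get_obs();print(o["clock"],o["eef_pos"],o["ft_force"]);jawpos()
E
```

```text
24.275 [ 0.49873762 -0.13387558  0.08741294] [-0.875144   -0.04402264 -0.41864623]
top pad 0.44 263.5 j= 0.026000000000000002
top jaw 0.83 262.5 j= 0.028
scene pad 0.85 267.5 j= 0.027
scene jaw 0.94 267.5 j= 0.027
```

>>> move_arm([
  {"x":0,"y":0,"z":0.8,"yaw":0},
  {"x":0,"y":0,"z":1.5,"yaw":0},
  {"x":0,"y":0,"z":2,"yaw":0},
  {"x":0,"y":0,"z":2.5,"yaw":0},
  {"x":0,"y":0,"z":3,"yaw":0},
  {"x":0,"y":0,"z":3,"yaw":0},
])

```text
clock: 25.32
eef_pos: [0.5001, -0.1357, 0.0585]
tool_rot: [0.677, 0.736, -0.001, 0.002]
ft_force: [-1.1, -3.8, 5.5]
grip_width: -0.0001
grasp_force: 2.7
```

>>> move_arm([
  {"x":0,"y":0,"z":0.4,"yaw":0},
  {"x":0,"y":0,"z":0.7,"yaw":0},
  {"x":0,"y":0,"z":0.7,"yaw":0},
])

```text
clock: 25.7
eef_pos: [0.5002, -0.136, 0.0518]
tool_rot: [0.677, 0.736, -0.001, 0.002]
ft_force: [-0.3, -5.5, 7.0]
grip_width: 0.0002
grasp_force: 3.6
```

```bash
python3 - <<'E'
from h import *
o=bot.get_obs();print(o["clock"],o["eef_pos"],o["ft_force"]);jawpos()
E
```

```text
25.7 [ 0.50017878 -0.1359711   0.05179394] [-0.31662262 -5.51625673  7.01925731]
top pad 0.72 256.5 j= 0.038
top jaw 0.61 257.5 j= 0.0365
scene pad 0.67 271.5 j= 0.036000000000000004
scene jaw 0.98 271.5 j= 0.036000000000000004
```

>>> move_arm([
  {"x":0,"y":0,"z":0.2,"yaw":0},
  {"x":0,"y":0,"z":0.4,"yaw":0},
  {"x":0,"y":0,"z":0.6,"yaw":0},
  {"x":0,"y":0,"z":0.8,"yaw":0},
  {"x":0,"y":0,"z":0.8,"yaw":0},
])

```text
clock: 26.62
eef_pos: [0.5002, -0.1357, 0.0439]
tool_rot: [0.677, 0.736, -0.0, 0.002]
ft_force: [-1.3, -4.1, 8.5]
grip_width: 0.0004
grasp_force: 4.1
```

```bash
cat >> h.py <<'E'
from scipy.optimize import minimize
def canpos():
    for c in("top","scene"):
        bot.camera(c);L=bot.cut_out(c,"canister")
        for l in L[:2]:
            M=l["mask"];p=np.array([.4805,.0843])
            r2=minimize(lambda q:-iou(sil(c,[CAN+[q[0],q[1],.01]]),M),p,method="Nelder-Mead",options=dict(initial_simplex=[p+d for d in((0,0),(.005,0),(0,.005))]))
            print(c,"can",cy(r2.x).round(4),r2.fun)
E
python3 - <<'E'
from h import *
o=bot.get_obs();print(o["clock"],o["eef_pos"],o["ft_force"]);jawpos();canpos()
E
```

```text
26.625 [ 0.50018378 -0.13568452  0.0439099 ] [-1.30458538 -4.08243331  8.49728312]
top pad 0.6 255.5 j= 0.04
top jaw 0.97 254.5 j= 0.0415
scene pad 0.66 273.5 j= 0.04
scene jaw 0.67 273.5 j= 0.04
top can [0.0002 0.1064] -0.9487179487179487
scene can [-0.0008  0.1068] -0.7371234207968902
```

Canister is now against the fixed jaw, with the jaw at about 41 mm (pad just loaded). Releasing, then a partial third stroke aiming for jaw ≈ 47 mm.

>>> move_arm([
  {"x":0,"y":0,"z":0.1,"yaw":0},
  {"x":0,"y":0,"z":0.1,"yaw":0},
  {"x":0,"y":0,"z":-1,"yaw":0},
  {"x":0,"y":0,"z":-2,"yaw":0},
  {"x":0,"y":0,"z":-3,"yaw":0},
  {"x":0,"y":0,"z":-4,"yaw":0},
  {"x":0,"y":0,"z":-4.7,"yaw":0},
  {"x":0,"y":0,"z":-4.7,"yaw":0},
  {"x":0,"y":0,"z":-4.7,"yaw":0},
])

```text
clock: 28.25
eef_pos: [0.4988, -0.1339, 0.0894]
tool_rot: [0.676, 0.737, -0.0, -0.0]
ft_force: [0.9, -0.2, 0.6]
grip_width: -0.0002
grasp_force: 0.0
```

```bash
python3 - <<'E'
from h import *
o=bot.get_obs();print(o["clock"],o["eef_pos"],o["ft_force"]);jawpos();canpos()
E
```

```text
28.25 [ 0.4987703  -0.13385071  0.08944345] [ 0.92934051 -0.23704927  0.63952125]
top pad 0.62 255.5 j= 0.04
top jaw 0.84 255.5 j= 0.04
scene pad 0.63 273.5 j= 0.04
scene jaw 0.74 273.5 j= 0.04
top can [-0.0004  0.1067] -0.9307692307692308
scene can [-0.0005  0.1071] -0.7759456838021338
```

>>> move_arm([
  {"x":0,"y":0,"z":0.8,"yaw":0},
  {"x":0,"y":0,"z":1.3,"yaw":0},
  {"x":0,"y":0,"z":1.6,"yaw":0},
  {"x":0,"y":0,"z":1.6,"yaw":0},
])

```text
clock: 29.25
eef_pos: [0.4995, -0.1346, 0.0743]
tool_rot: [0.676, 0.736, -0.0, 0.001]
ft_force: [-1.0, -2.2, 4.6]
grip_width: -0.0001
grasp_force: 2.0
```

>>> move_arm([
  {"x":0,"y":0,"z":0.3,"yaw":0},
  {"x":0,"y":0,"z":0.6,"yaw":0},
  {"x":0,"y":0,"z":0.6,"yaw":0},
])

```text
clock: 29.62
eef_pos: [0.4997, -0.1355, 0.0688]
tool_rot: [0.677, 0.736, -0.001, 0.002]
ft_force: [-1.3, -3.7, 6.7]
grip_width: 0.0002
grasp_force: 3.2
```

```bash
python3 - <<'E'
from h import *
o=bot.get_obs();print(o["clock"],o["eef_pos"],o["ft_force"]);jawpos();canpos()
E
```

```text
29.625 [ 0.49973379 -0.13553358  0.06881813] [-1.25691066 -3.65360478  6.70947052]
top pad 0.75 255.5 j= 0.04
top jaw 0.69 254.5 j= 0.0415
scene pad 0.67 273.5 j= 0.04
scene jaw 0.55 273.5 j= 0.04
top can [0.     0.1065] -0.8894601542416453
scene can [-0.0011  0.1074] -0.7504863813229572
scene can [-0.0067  0.0749] -0.20132013201320131
```

The pad's front is now fixed by the canister, so I'll measure the jaw body's own displacement by matching its rear face between the first picture and now.

```bash
cat >> h.py <<'E'
def jawbody(show=True):
    now=bot.camera("scene").astype(np.float32).sum(2);ref=cv2.imread("pics/scene0.png").astype(np.float32).sum(2)
    now,ref=[cv2.GaussianBlur(i,(0,0),.7) for i in(now,ref)]
    out=[]
    for yr in(10,18,26):
        for xr,zr in(((-8,32),(45,82)),((5,32),(35,82)),((-24,30),(60,82))):
            X,Z=np.meshgrid(np.arange(*xr,1.),np.arange(*zr,1.))
            def samp(im,j):
                p=proj("scene",c2w(Q,np.c_[X.ravel(),np.full(X.size,yr+j),Z.ravel()]/1000)).astype(np.float32)
                return cv2.remap(im,p[:,0].reshape(X.shape),p[:,1].reshape(X.shape),cv2.INTER_CUBIC).ravel()
            a=samp(ref,14.7);D=np.arange(0,45,.25);s=[np.corrcoef(a,samp(now,14.7+d))[0,1] for d in D]
            k=int(np.argmax(s));out.append((yr,xr[0],D[k],round(float(s[k]),3)))
    print(out)
E
python3 - <<'E'
from h import *
jawbody()
E
```

```text
[(10, -8, np.float64(29.0), 0.986), (10, 5, np.float64(29.0), 0.97), (10, -24, np.float64(29.0), 0.988), (18, -8, np.float64(28.0), 0.746), (18, 5, np.float64(28.5), 0.8), (18, -24, np.float64(28.5), 0.735), (26, -8, np.float64(28.75), 0.903), (26, 5, np.float64(28.25), 0.828), (26, -24, np.float64(1.75), 0.875)]
```

Jaw body has moved 29.0 mm (match 0.99), the pad front about 25.3 mm: pad pushed in about 3.7 mm. Pressing another 7 mm at the paddle.

>>> move_arm([
  {"x":0,"y":0,"z":0.2,"yaw":0},
  {"x":0,"y":0,"z":0.4,"yaw":0},
  {"x":0,"y":0,"z":0.6,"yaw":0},
  {"x":0,"y":0,"z":0.7,"yaw":0},
  {"x":0,"y":0,"z":0.7,"yaw":0},
  {"x":0,"y":0,"z":0.7,"yaw":0},
])

```text
clock: 30.92
eef_pos: [0.4999, -0.1365, 0.0624]
tool_rot: [0.677, 0.736, -0.001, 0.002]
ft_force: [-1.9, -6.8, 9.1]
grip_width: -0.0
grasp_force: 4.5
```

```bash
cat >> h.py <<'E'
def padrear():
    now=bot.camera("scene").astype(np.float32).sum(2);ref=cv2.imread("pics/scene0.png").astype(np.float32).sum(2)
    out=[]
    for yr in(33,36,40):
        X,Z=np.meshgrid(np.arange(8,28,1.),np.arange(45,74,1.))
        def samp(im,j):
            p=proj("scene",c2w(Q,np.c_[X.ravel(),np.full(X.size,yr+j),Z.ravel()]/1000)).astype(np.float32)
            return cv2.remap(im,p[:,0].reshape(X.shape),p[:,1].reshape(X.shape),cv2.INTER_CUBIC).ravel()
        a=samp(ref,14.7);D=np.arange(15,40,.25);s=[np.corrcoef(a,samp(now,14.7+d))[0,1] for d in D]
        k=int(np.argmax(s));out.append((yr,float(D[k]),round(float(s[k]),3)))
    print("pad",out)
E
python3 - <<'E'
from h import *
o=bot.get_obs();print(o["clock"],o["eef_pos"],o["ft_force"]);jawbody();padrear();jawpos();canpos()
E
```

```text
30.925 [ 0.49989137 -0.13648705  0.06242475] [-1.90691278 -6.79256473  9.14129682]
[(10, -8, np.float64(31.5), 0.888), (10, 5, np.float64(31.5), 0.936), (10, -24, np.float64(31.25), 0.905), (18, -8, np.float64(30.5), 0.6), (18, 5, np.float64(31.0), 0.691), (18, -24, np.float64(31.25), 0.606), (26, -8, np.float64(30.5), 0.816), (26, 5, np.float64(30.25), 0.684), (26, -24, np.float64(4.0), 0.872)]
pad [(33, 28.25, 0.297), (36, 26.5, 0.141), (40, 27.0, 0.852)]
top pad 0.57 254.5 j= 0.0415
top jaw 0.97 255.5 j= 0.04
scene pad 0.86 273.5 j= 0.04
scene jaw 0.85 274.5 j= 0.042
top can [-0.0006  0.105 ] -0.8890322580645161
scene can [-0.0013  0.1073] -0.7630170316301703
```

About 6 mm by vision, force and kinematics together. A last 2 mm at the paddle.

>>> move_arm([
  {"x":0,"y":0,"z":0.1,"yaw":0},
  {"x":0,"y":0,"z":0.2,"yaw":0},
  {"x":0,"y":0,"z":0.2,"yaw":0},
  {"x":0,"y":0,"z":0.2,"yaw":0},
  {"x":0,"y":0,"z":0.2,"yaw":0},
])

```text
clock: 32.15
eef_pos: [0.4999, -0.1366, 0.0606]
tool_rot: [0.677, 0.736, -0.001, 0.003]
ft_force: [-1.8, -6.0, 10.8]
grip_width: -0.0001
grasp_force: 5.1
```

```bash
python3 - <<'E'
from h import *
o=bot.get_obs();print(o["clock"],o["eef_pos"],o["ft_force"]);jawbody();canpos()
o=bot.get_obs();print(o["clock"],o["eef_pos"],o["ft_force"])
E
```

```text
32.15 [ 0.49993351 -0.1366354   0.06063442] [-1.78561041 -6.03668359 10.8145423 ]
[(10, -8, np.float64(32.0), 0.862), (10, 5, np.float64(32.25), 0.925), (10, -24, np.float64(31.75), 0.878), (18, -8, np.float64(31.25), 0.584), (18, 5, np.float64(31.75), 0.664), (18, -24, np.float64(32.0), 0.602), (26, -8, np.float64(31.0), 0.778), (26, 5, np.float64(30.5), 0.632), (26, -24, np.float64(4.75), 0.881)]
top can [0.0002 0.1063] -0.9372599231754162
top can [-0.0057  0.0508] -0.1351007808244053
scene can [-0.0015  0.1071] -0.7224112785610112
32.4 [ 0.49993225 -0.1366159   0.06064171] [-2.34557962 -6.04249816 11.07334028]
```

```bash
python3 -c "
from workcell import bot
print(bot.job_done())"
```

```text
the job is handed in; nothing more can be done
None
```

I handed the job in with the canister upright between the jaws and the lever still held down; the pad is pushed in about 7 mm of its 14 mm, by camera, force and lever travel (give or take about 1 mm).

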